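Snap a grease coupler onto the test stand's nipple and hold it

TASK

The grease fitting test stand has been left with its kit drawer open. First push the drawer fully home until it seats in its detent; then pick up the grease coupler standing on the table, press it squarely, mouth first, onto the tilted nipple on top of the stand until the nipple's sleeve snaps down, and keep it pressed there against the spring: finish while still gripping and holding it, without letting go. Leave the other things on the table where they are.

Things in the scene. Friction and masses are not known exactly. Their poses are not given: they have to be found in the camera images.
- stand: Test stand, fixed to the table: a painted steel cabinet 180 mm deep (x), 200 mm wide (y), 90 mm high, origin at the centre of its underside; its front with the drawer looks along its own -x, roughly to the robot. On its top, in the middle, stands the dark nipple block.
- stand_drawer0 (a joint): How far the kit drawer is open, in m: 0 fully home, 0.12 at most; the drawer slides out along the stand's -x. It moves with about 1 N; a sprung catch resists with up to 4 N from 11 mm to 5 mm open; past that it goes easily, and from 3 mm the catch draws it in to 0. Starts 40 to 75 mm open.
- handle (a point): Middle of the drawer's bar handle, a round steel bar 100 mm long along y on two end posts, 35 mm ahead of the drawer's front face and 52 mm above the table; axes as the stand's (pushing the drawer home is along +x). It moves with the drawer.
- nipple: The tilted nipple, fixed on the stand: origin at the centre of the nipple block's upper face, 138 mm above the table, on the stand's middle; its own z is the nipple's axis pointing up and outward, leaning 25 degrees from vertical towards the stand's front (-x). The block is 50 x 50 mm, 45 mm deep below that face. A fixed nose of 17 mm diameter rises on the axis, straight to 28 mm, then tapering to 9 mm diameter at its tip at 36 mm. Around it stands the sprung sleeve.
- sleeve (a joint): How far the sleeve is pressed down along the nipple's axis, in m: 0 up, 0.012 at its stop. The sleeve is a ring of 32 mm outer diameter round the nose, top 20 mm above the block's face when up and 8 mm at its stop. Its spring pushes back with 5.6 N (up) to 9.8 N (stop); a catch adds up to 5 N from 2 to 6 mm, gives way with a snap between 6 and 10 mm, and does not keep the sleeve down: it rises again when let go. Fully snapped means more than 9.5 mm.
- coupler: Grease coupler, loose, standing on its mouth; 97 mm tall, about 0.24 kg, origin at the centre of its mouth (underside), z up its axis. Collar 34 mm diameter to 32 mm height with a bore of 20 mm diameter and 32 mm depth from below (fits over the nose with 1.5 mm all round, its rim lands on the sleeve); above that a ribbed aluminium grip section of 28 mm diameter from 32 to 82 mm, then a brass stub of 18 mm diameter to the top.
- pipe_sleeve: Bystander: plain steel tube end, 38 mm diameter, 50 mm tall, standing; origin at its underside.
- reducer: Bystander: stepped solid steel plug, 40 mm diameter below and 24 mm above, 55 mm tall, standing; origin at its underside.
- tin: Bystander: metal tin, 54 mm diameter, 75 mm tall, standing; origin at its underside.
- wrench: Bystander: steel wrench 170 mm long, lying flat beside the stand; origin under its middle, x along it.
- screwdriver: Bystander: screwdriver 190 mm long with a black handle, lying flat beside the stand; origin under its middle, x along it.
- carton: Bystander: cardboard box 90 x 130 x 70 mm; origin at its underside.
- parts_bin: Bystander: open yellow plastic bin 140 x 100 x 60 mm; origin at its underside.
Not all that is in view belongs to the job. What is shaped like the coupler but green or red is not meant.

How it is judged:
On the way, in this order (a step that is already met when the one before it is completed fails the run):
1. the drawer is fully home in its detent (within 3 mm) (value of joint stand_drawer0 below 0.003 m), for 0.3 s.
2. the coupler is picked up, clear of the table (height (world z) of coupler above 0.03 m and contact force between the fingers and coupler above 2 N), for 0.2 s.
3. the coupler is pressed squarely onto the nipple and the sleeve has snapped down (value of joint sleeve above 0.0095 m and contact force between coupler and stand above 4 N and angle between the z axis of coupler and the z axis of nipple, either way round below 0.12 rad and x of coupler in the frame of nipple between -0.004 and 0.004 m and y of coupler in the frame of nipple between -0.004 and 0.004 m and z of coupler in the frame of nipple below 0.0125 m and angle between coupler's own z axis and vertical below 0.7 rad), for 0.3 s.
At the end, for the whole second after the job is handed in: Drawer home within 4 mm. The gripped coupler (finger force over 3 N, grasp point below its top) is pressed mouth down on the nipple with over 4 N, within 0.12 rad of its axis and 4 mm of its centre each way, the sleeve pressed over 9.5 of its 12 mm, at rest (all of step 3 and value of joint stand_drawer0 below 0.004 m and contact force between the fingers and coupler above 3 N and z of the grasp point in the frame of coupler below 0.1 m and linear speed of coupler below 0.02 m/s); the arm keeps its last pose, push and grip.
It fails at once if a bystander is moved by more than 40 mm (distance of any of pipe_sleeve, reducer, tin, wrench, screwdriver, carton, parts_bin from where it was at the start of the episode above 0.04 m).
It also fails if it takes over 61 s, if anything falls off the work surface, if the arm or the gripper's body presses on something with over 40 N, if the wrist force passes 120 N, or if a joint passes its speed limit or range.

ROBOT

A 6-joint arm with a two-finger parallel gripper is mounted at the origin on the work surface. World frame = base frame: x ahead of the robot, y to its left, z up, the work surface at z = 0. Lengths are in m, angles in rad, forces in N, time in s.
With the tool pointing down it reaches from about 0.275 to 0.85 m from the base axis. Payload 19 kg.
Tool frame: the origin (TCP) lies on the front face of the gripper's body, between the roots of the fingers; the fingertips stand 73 mm ahead of it and the grasp point (between the pads) lies 54 mm ahead of it; z points along the fingers, y is the line along which they close (so a half turn about z gives the same grasp; the last joint's range is limited). The gripper opens to 85 mm and grips with 20 to 120 N. Pads are 22 mm wide; open, the fingers measure 114 mm over their backs; the gripper's body (76 mm by 85 mm) begins 54 mm behind the grasp point. The pads swing forward as they close: fully open they stand 13 mm farther back than shut.
Start: joints at [1.153, 0.15, 1.437, -0, 1.554, -0.134], TCP at [0.161, 0.552, 0.304] pointing down, gripper open.
Joint ranges: [-2.8, 2.8], [-0.68, 2.1], [0.12, 2.68], [-1.39, 4.53], [0.16, 2.79], [-2.81, 2.81]. Speed limits (rad/s): [1.89, 1.89, 2.22, 3.01, 3.01, 3.01].

INTERFACE

Orientations are given as a unit quaternion [x, y, z, w].
In Python, from cell import status, vision, robot gives the robot as it stands.
- The arm moves only by the tool send_rows, never from a script. Its argument "plan" is a list of rows, each a list of 5 numbers: the opening, from -1 (shut) to 1 (fully open), then the shift along the world's x, y, z in mm, then the turn about the world's z in degrees. A call has 1 to 10 rows; each row is the pose to reach, as a shift and turn from the pose commanded when the call began; what a row does not reach only later rows make up. A row lasts 1/10 s, in which the tool goes at most 50 mm and 8.59 degrees, less where a joint would pass 70% of its speed; a pose out of reach is approached as far as the arm can. A call with a gripper value outside its range is refused whole. The fingers move at their own pace and stop on an object; "squeeze" is the grip in N (left out, the last holds). Time passes only in rows, so rows that repeat a pose let the fingers close. It gives the time, the measured TCP pose, the force, the opening and the grip force at its end, in the units of the state.
- status.get_obs(): the state, without advancing time (a new reading comes with each control period).
- vision.read_camera(name): name is "scene" or "top" or "wrist"; returns a dict with "color" (400x640x3 uint8, red, green, blue), "camera_matrix" (3x3 intrinsics, pixels), "rvec" (rotation vector, rad) and "tvec" (3), from world to camera coordinates, as OpenCV has them; the wrist camera has in their place "T_tool_cam" (4x4, takes a point from camera to tool coordinates, whose origin is the TCP and whose axes are the flange's). Camera axes: x right, y down, z forward; pixel columns grow to the right and rows downward; lengths in m; the calibration is good to about 2 mm. A picture is of the moment at which its call begins: read the wrist's pose just before it. There is no depth.
- robot.sign_off(): hands the job in; it is judged then, once.
The state is a dict: "t": time; "joint_pos": joint angles; "qd": joint speeds; "effort": joint torques, N m; "position": TCP position; "orientation": TCP orientation; "ft_force": force on the tool from outside, world axes, zero at the start; "torque": the same for the moment, N m; "opening": finger opening in m; "grasp_force": force on a finger pad.
Only numpy, scipy, OpenCV 4.12 (cv2) and the standard library are available. Lean on these libraries where they do the work, as an engineer would, in place of code of your own. Each camera call takes 0.05 s, during which the arm holds its last target. There are 200 camera calls.

## Working session

There is one attempt and no reset: what is moved stays moved. The work goes in short steps, Python scripts to look and compute and a tool call to move; the robot and the scene stay as the last step left them, time stands still between calls to the robot, and variables do not carry over. Pictures are saved under pics/ and viewed, at most 10 in all, crops included, and the job is handed in when it is done.

Besides the shell and the picture viewer there is one more tool, called as a command line: name --pt "numbers of a row" for each row, then --argument value for the rest. send_rows: Moves the arm, as the interface text tells. Its arguments: {"type":"object","properties":{"plan":{"type":"array"},"squeeze":{"type":"number"}},"required":["plan"]}

```bash
mkdir -p pics
cat > h.py <<'E'
import cv2,numpy as np
from cell import status,vision,robot
def grab(n,f):
    c=vision.read_camera(n); cv2.imwrite(f'pics/{f}.png',c['color'][:,:,::-1]); 
    np.savez(f'pics/{f}.npz',**c); return c
def ray(f,uv,z,T=None):
    c=np.load(f'pics/{f}.npz'); K=c['camera_matrix']
    d=np.linalg.inv(K)@np.array([uv[0],uv[1],1.])
    if T is None:
        R=cv2.Rodrigues(c['rvec'])[0]; o=-R.T@c['tvec'].ravel(); d=R.T@d
    else: T=T@c['T_tool_cam']; o=T[:3,3]; d=T[:3,:3]@d
    return (o+d*(z-o[2])/d[2]).round(4)
E
python3 - <<'E'
from h import *
print(status.get_obs())
for n in('top','scene'):
    c=grab(n,n); R=cv2.Rodrigues(c['rvec'])[0]; print(n,c['camera_matrix'].round(1).tolist(),(-R.T@c['tvec'].ravel()).round(3),R.round(2).tolist())
E
```

```text
{'t': 0.0, 'joint_pos': array([ 1.15299997e+00,  1.50997540e-01,  1.43799175e+00,  1.82955468e-05,
        1.55380841e+00, -1.33998557e-01]), 'qd': array([ 0.00126921,  0.00062132,  0.00049506,  0.00035358,  0.00131377,
       -0.00017576]), 'effort': array([ 9.78923781e-04, -7.13063979e+01, -5.70862377e+01, -2.62402709e-04,
        9.01588064e-03, -2.84135083e-06]), 'position': array([0.16095567, 0.5518599 , 0.30328839]), 'orientation': array([ 1.41423316e-01,  9.89949030e-01, -5.77245360e-04, -1.72934274e-04]), 'ft_force': array([-0.1064739 , -0.69706688,  0.17743559]), 'torque': array([0.01871054, 0.01998979, 0.00595932]), 'grasp_force': 0.0, 'opening': 0.08560570355836003}
top [[462.0, 0.0, 320.3], [0.0, 462.0, 193.3], [0.0, 0.0, 1.0]] [0.409 0.007 1.421] [[0.0, -1.0, 0.02], [-0.99, -0.0, -0.13], [0.13, -0.02, -0.99]]
scene [[375.4, 0.0, 311.7], [0.0, 375.4, 201.1], [0.0, 0.0, 1.0]] [ 1.034 -0.494  0.918] [[0.72, 0.7, -0.01], [0.53, -0.55, -0.65], [-0.46, 0.46, -0.76]]
```

View pics/top.png

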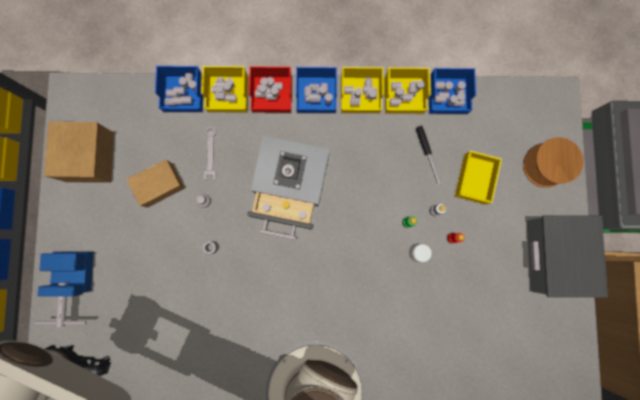

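View pics/scene.png

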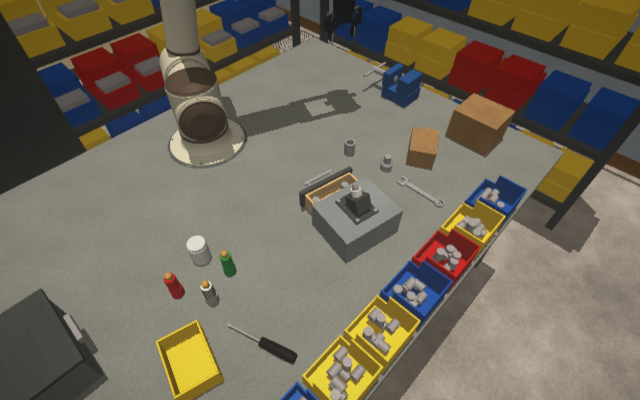

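Run:
```python
from h import *
a=cv2.imread('pics/top.png'); b=cv2.imread('pics/scene.png')
s=cv2.resize(a[130:245,240:340],None,fx=5,fy=5,interpolation=3)[:575]
t=cv2.resize(a[190:250,395:475],None,fx=3.7,fy=3.7,interpolation=3)
u=cv2.resize(b[240:310,160:240],None,fx=3.7,fy=3.7,interpolation=3)
o=np.zeros((600,800,3),np.uint8); o[:575,:500]=s; o[:t.shape[0],502:502+t.shape[1]]=t; o[300:300+u.shape[0],502:502+u.shape[1]]=u
cv2.imwrite('pics/crop1.png',o)
```

```text
(no output)
```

View pics/crop1.png

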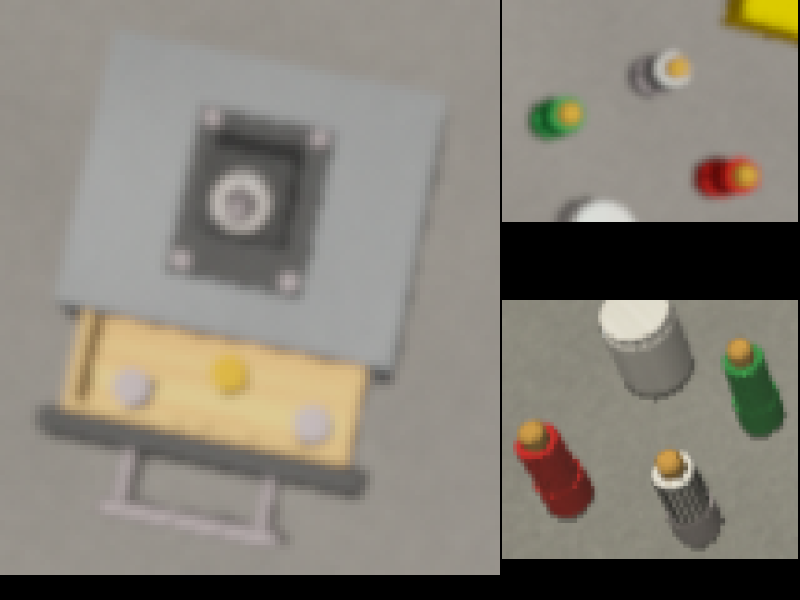

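Run:
```python
from h import *
P=np.array([ray('top',(u/5+239.6,v/5+129.6),0.09)[:2] for u,v in[(112,32),(446,98),(396,368),(60,300)]])
print(P, P.mean(0))
fx=P[:2].mean(0)-P[2:].mean(0); ly=P[[0,3]].mean(0)-P[[1,2]].mean(0)
print('depth',np.linalg.norm(fx),'width',np.linalg.norm(ly),'yaw',np.degrees(np.arctan2(fx[1],fx[0])),np.degrees(np.arctan2(-ly[0],ly[1])))
h=[ray('top',(u/5+239.6,v/5+129.6),0.056)[:2] for u,v in[(103,506),(283,538)]]; print('handle',h,np.mean(h,0))
print('ring',ray('top',(240/5+239.6,202/5+129.6),0.138+0.02*.9))
print('coupler',ray('top',(442.5,208.2),.097),ray('scene',(205.2,283.9),.097))
for n,uv in(('green',(569,113)),('red',(746,176))): print(n,ray('top',((uv[0]-502)/3.7+395,uv[1]/3.7+190),.097))
print('tin',ray('top',(421.5,253),.075))
```

```text
[[ 0.747   0.1572]
 [ 0.7084 -0.0395]
 [ 0.5487 -0.0104]
 [ 0.5877  0.1845]] [0.64795 0.07295]
depth 0.1619737324383185 width 0.1996073144952359 yaw -10.026421988695352 -11.208603828311274
handle [array([0.4701, 0.1613]), array([0.4516, 0.0554])] [0.46085 0.10835]
ring [0.6341 0.0772 0.156 ]
coupler [ 0.5347 -0.3678  0.097 ] [ 0.5411 -0.3666  0.097 ]
green [ 0.4988 -0.2817  0.097 ]
red [ 0.4503 -0.4182  0.097 ]
tin [ 0.4062 -0.3087  0.075 ]
```

send_rows --pt "-1 50 -85 0 2" --pt "-1 100 -170 0 5.7" --pt "-1 150 -260 -30 5.7" --pt "-1 200 -345 -60 5.7" --pt "-1 248 -435 -100 5.7" --pt "-1 248 -435 -120 5.7" --pt "-1 248 -435 -140 5.7" --pt "-1 248 -435 -160 5.7" --pt "-1 248 -435 -180 5.7" --pt "-1 248 -435 -190 5.7"

```text
t: 1.1
position: [0.39, 0.15, 0.148]
orientation: [0.092, 0.996, 0.0, 0.001]
ft_force: [1.6, 0.3, 0.0]
opening: 0.0001
grasp_force: 0.0
```

send_rows --pt "-1 0 0 0 0" --pt "-1 0 0 0 0" --pt "-1 0 0 0 0"

```text
t: 1.4
position: [0.3894, 0.1524, 0.1493]
orientation: [0.092, 0.996, 0.0, 0.0]
ft_force: [-0.6, -0.2, 1.0]
opening: -0.0001
grasp_force: 0.0
```

send_rows --pt "-1 20 -35 0 0" --pt "-1 20 -35 -37 0" --pt "-1 20 -35 -37 0" --pt "-1 30 -37 -37 0" --pt "-1 40 -39 -37 0" --pt "-1 50 -40.5 -37 0" --pt "-1 60 -42.5 -37 0" --pt "-1 70 -44.5 -37 0" --pt "-1 80 -46 -37 0" --pt "-1 90 -48 -37 0"

```text
t: 2.4
position: [0.4803, 0.1037, 0.1116]
orientation: [0.092, 0.996, -0.0, -0.0]
ft_force: [-1.4, -0.0, 1.2]
opening: -0.0001
grasp_force: 0.7
```

Run:
```python
from h import *
print(status.get_obs()['ft_force']); grab('top','t2')
a=cv2.imread('pics/t2.png'); cv2.imwrite('pics/c2.png',cv2.resize(a[130:250,230:350],None,fx=5,fy=5,interpolation=3))
```

```text
[-1.3776891  -0.04044399  1.245299  ]
```

View pics/c2.png

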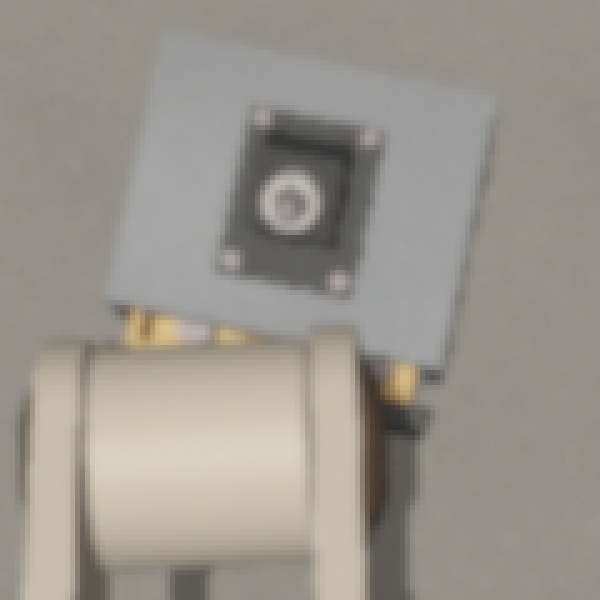

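send_rows --pt "-1 5 -1 0 0" --pt "-1 10 -2 0 0" --pt "-1 14 -2.6 0 0" --pt "-1 17 -3.2 0 0" --pt "-1 20 -3.7 0 0"

```text
t: 2.95
position: [0.4993, 0.1, 0.1115]
orientation: [0.092, 0.996, -0.0, -0.0]
ft_force: [-2.0, -1.0, -0.8]
opening: 0.0002
grasp_force: 0.8
```

send_rows --pt "-1 2 -0.4 0 0" --pt "-1 4 -0.8 0 0" --pt "-1 6 -1.1 0 0"

```text
t: 3.25
position: [0.5026, 0.0996, 0.1111]
orientation: [0.092, 0.996, -0.0, -0.004]
ft_force: [-44.6, 5.9, 27.7]
opening: -0.0001
grasp_force: 22.7
```

send_rows --pt "-1 -3 0.6 0 0" --pt "-1 -4 0.8 0 0" --pt "-1 -4 0.8 0 0" --pt "-1 -40 7.6 0 0" --pt "-1 -70 13 0 0" --pt "-1 -70 13 50 0" --pt "-1 -70 13 100 0" --pt "1 -70 13 150 0" --pt "1 -70 13 200 0" --pt "1 -70 13 230 0"

```text
t: 4.25
position: [0.4357, 0.112, 0.3459]
orientation: [0.092, 0.996, 0.0, 0.002]
ft_force: [1.0, -0.0, 0.4]
opening: 0.0431
grasp_force: 0.0
```

Run:
```python
from h import *
from scipy.spatial.transform import Rotation as Rt
o=status.get_obs(); T=np.eye(4);T[:3,:3]=Rt.from_quat(o['orientation']).as_matrix();T[:3,3]=o['position']
print(o['position'],o['qd'].round(3)); c=grab('wrist','w1'); np.save('pics/w1_T.npy',T); print(c['T_tool_cam'].round(3).tolist(),c['camera_matrix'].tolist())
grab('top','t3')
```

```text
[0.43569694 0.11202301 0.34592782] [-0.001 -0.048 -0.492  0.001  0.564 -0.   ]
[[0.0, -0.965, -0.26, 0.064], [1.0, 0.0, -0.0, -0.001], [0.0, -0.26, 0.965, -0.071], [0.0, 0.0, 0.0, 1.0]] [[328.3579670037958, 0.0, 315.31456832253036], [0.0, 328.3579670037958, 201.26120207798402], [0.0, 0.0, 1.0]]
```

View pics/w1.png

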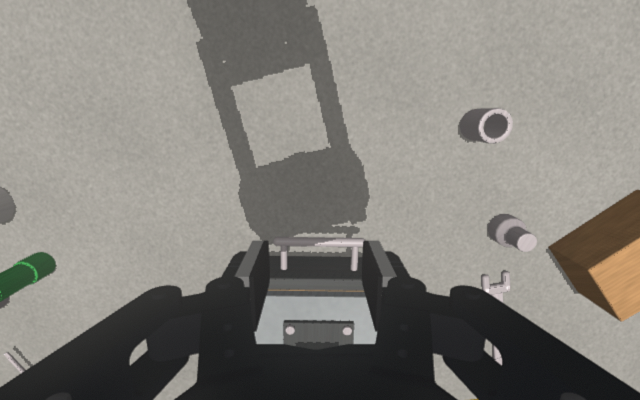

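send_rows --pt "1 50 -9 0 0" --pt "1 100 -18 0 0" --pt "1 150 -27 0 0" --pt "1 200 -36 0 0" --pt "1 245 -44 0 0" --pt "1 265 -47 0 0" --pt "1 265 -47 0 0" --pt "1 265 -47 0 0" --pt "1 265 -47 0 0"

```text
t: 5.25
position: [0.6998, 0.0653, 0.3418]
orientation: [0.092, 0.996, -0.0, 0.0]
ft_force: [-0.7, -0.1, -0.8]
opening: 0.0852
grasp_force: 0.0
```

```bash
cat >> h.py <<'E'
from scipy.spatial.transform import Rotation as Rt
def wgrab(f):
    o=status.get_obs(); T=np.eye(4);T[:3,:3]=Rt.from_quat(o['orientation']).as_matrix();T[:3,3]=o['position']
    grab('wrist',f); np.save(f'pics/{f}_T.npy',T); print(o['position'],abs(o['qd']).max()); return T
E
python3 - <<'E'
from h import *
wgrab('w2')
E
```

```text
[0.69976796 0.06526884 0.34180931] 0.013154202716900508
```

View pics/w2.png

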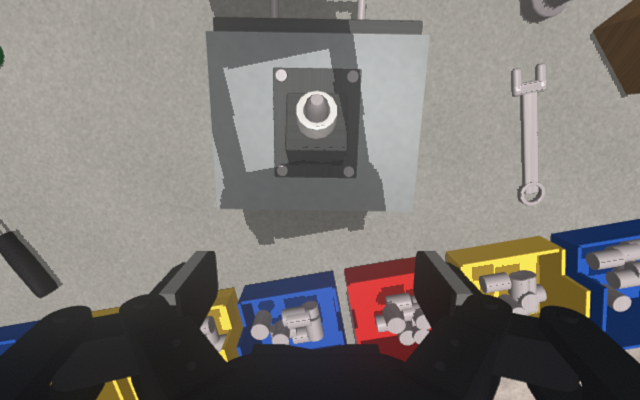

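Run:
```python
from h import *
a=cv2.imread('pics/w2.png'); cv2.imwrite('pics/c3.png',cv2.resize(a[60:180,260:375],None,fx=5,fy=5,interpolation=3))
```

```text
(no output)
```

View pics/c3.png

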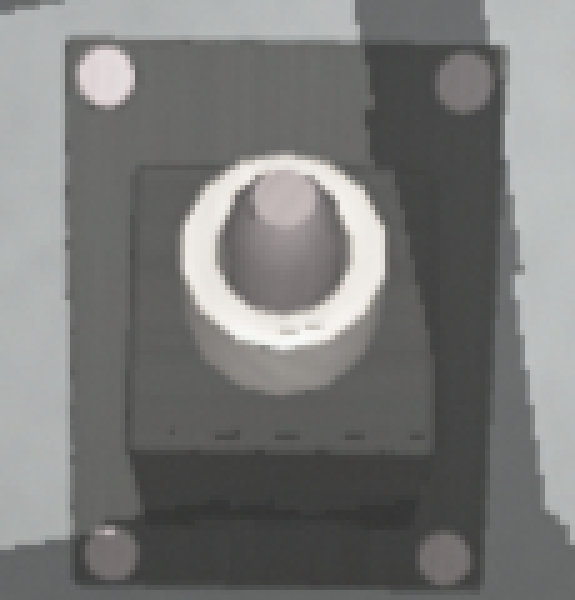

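Run:
```python
from h import *
T=np.load('pics/w2_T.npy')
t=ray('w2',(316.6,99.2),.1706,T); r=ray('w2',(316.2,109.5),.1561,T)
P=np.array([ray('w2',p,.09,T)[:2] for p in[(205.5,31.5),(429,35),(413,212),(220,208.5)]]); print(P)
f=P[:2].mean(0);b=P[2:].mean(0); ex=(b-f)/np.linalg.norm(b-f); ey=P[[0,3]].mean(0)-P[[1,2]].mean(0)
print('depth',np.linalg.norm(b-f),'yaw',np.degrees(np.arctan2(ex[1],ex[0])),np.degrees(np.arctan2(ey[0],-ey[1])),'ctr',P.mean(0))
# screws/plate corners, yaw (z about .093+.003)
s=np.array([ray('w2',(260+u/5-.4,60+v/5-.4),.096,T)[:2] for u,v in[(106,76),(464,82),(443,558),(111,552)]])
print('screws',s,s.mean(0))
d=s[[2,3]].mean(0)-s[[0,1]].mean(0);e=s[[0,3]].mean(0)-s[[1,2]].mean(0)
print('yaw',np.degrees(np.arctan2(d[1],d[0])),np.degrees(np.arctan2(e[0],-e[1])))
a=np.radians(-10.6);ex=np.array([np.cos(a),np.sin(a)])
print('tip',t,'ring',r,'origin',t[:2]+.0152*ex,r[:2]+.00845*ex)
fp=ray('w2',(317,18),.085,T);print('front',fp, (P.mean(0)-fp[:2])@ex)
```

```text
[[ 0.5497 -0.0073]
 [ 0.589   0.1886]
 [ 0.7515  0.1568]
 [ 0.7117 -0.037 ]]
depth 0.1651381996995244 yaw -10.731550546321637 -11.47382802283578 ctr [0.650475 0.075275]
screws [[0.5982 0.0516]
 [0.611  0.1151]
 [0.6964 0.0977]
 [0.6834 0.0343]] [0.64725  0.074675]
yaw -11.497109639153752 -11.492153784494784
tip [0.6276 0.0789 0.1706] ring [0.6343 0.0774 0.1561] origin [0.64254062 0.07610394] [0.6426058  0.07584561]
front [0.556  0.0928 0.085 ] 0.09608656453039204
```

send_rows --pt "1 -12 -48 0 -1" --pt "1 -25 -96 0 -1" --pt "1 -38 -144 0 -1" --pt "1 -50 -190 0 -1" --pt "1 -64 -240 0 -1" --pt "1 -77 -288 0 -1" --pt "1 -90 -336 0 -1" --pt "1 -103 -384 0 -1" --pt "1 -115 -432 0 -1" --pt "1 -115 -432 0 -1"

```text
t: 6.3
position: [0.5828, -0.3717, 0.3415]
orientation: [0.103, 0.995, -0.001, -0.0]
ft_force: [-0.1, 1.0, -1.0]
opening: 0.0856
grasp_force: 0.0
```

send_rows --pt "1 0 0 0 0" --pt "1 0 0 0 0"

```text
t: 6.5
position: [0.5854, -0.3659, 0.3423]
orientation: [0.1, 0.995, -0.0, 0.0]
ft_force: [0.5, -0.2, -0.4]
opening: 0.0854
grasp_force: 0.0
```

Run:
```python
from h import *
wgrab('w3')
```

```text
[ 0.58544011 -0.36588336  0.34227675] 0.015643170400224504
```

View pics/w3.png

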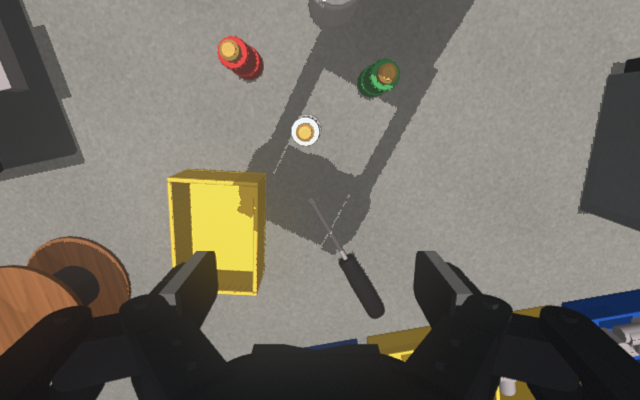

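Run:
```python
from h import *
T=np.load('pics/w3_T.npy')
print(ray('w3',(304.7,131.5),.097,T),ray('w3',(305.7,131),.082,T),'bin',ray('w3',(265,175),.06,T),ray('w3',(168,179),.06,T),'sd tip',ray('w3',(310,199),.003,T))
```

```text
[ 0.5372 -0.3671  0.097 ] [ 0.5377 -0.3666  0.082 ] bin [ 0.5758 -0.4207  0.06  ] [ 0.5589 -0.5257  0.06  ] sd tip [ 0.6266 -0.3821  0.003 ]
```

send_rows --pt "1 -48 -1 0 0" --pt "1 -48 -1 -50 0" --pt "1 -48 -1 -100 0" --pt "1 -48 -1 -140 0" --pt "1 -48 -1 -175 0" --pt "1 -48 -1 -200 0" --pt "1 -48 -1 -215 0" --pt "1 -48 -1 -224 0" --pt "1 -48 -1 -224 0" --pt "1 -48 -1 -224 0"

```text
t: 7.55
position: [0.5379, -0.3681, 0.1189]
orientation: [0.101, 0.995, -0.001, 0.001]
ft_force: [0.4, 0.4, 1.3]
opening: 0.0851
grasp_force: 0.0
```

send_rows --pt "-1 0 0 0 0" --pt "-1 0 0 0 0" --pt "-1 0 0 0 0" --pt "-1 0 0 0 0" --pt "-1 0 0 0 0" --pt "-1 0 0 0 0" --pt "-1 0 0 0 0" --squeeze 25

```text
t: 8.25
position: [0.5375, -0.3681, 0.1179]
orientation: [0.101, 0.995, -0.0, 0.0]
ft_force: [-0.5, 0.7, 4.2]
opening: 0.0273
grasp_force: 27.7
```

send_rows --pt "-1 0 0 15 0" --pt "-1 0 0 40 0" --pt "-1 0 0 80 0" --pt "-1 0 0 120 0" --pt "-1 0 0 160 0" --pt "-1 0 0 200 0" --pt "-1 0 0 222 0" --pt "-1 0 0 222 0"

```text
t: 9.05
position: [0.5376, -0.3681, 0.3441]
orientation: [0.101, 0.995, -0.002, 0.002]
ft_force: [-0.5, 0.7, -3.0]
opening: 0.0276
grasp_force: 27.5
```

send_rows --pt "-1 10 45 0 0" --pt "-1 20 90 0 0" --pt "-1 29 135 0 0" --pt "-1 38 180 0 0" --pt "-1 47 225 0 0" --pt "-1 57 270 0 0" --pt "-1 66 315 0 0" --pt "-1 76 360 0 0" --pt "-1 85 405 0 0" --pt "-1 94 446 0 0"

```text
t: 10.05
position: [0.6311, 0.0802, 0.3385]
orientation: [0.1, 0.995, -0.0, -0.001]
ft_force: [0.8, 0.6, -1.4]
opening: 0.0272
grasp_force: 26.8
```

send_rows --pt "-1 0 0 0 0" --pt "-1 0 0 0 0" --pt "-1 0 0 0 0"

```text
t: 10.35
position: [0.6312, 0.0773, 0.3389]
orientation: [0.101, 0.995, -0.0, -0.001]
ft_force: [0.2, -0.8, -3.5]
opening: 0.0274
grasp_force: 27.1
```

Run:
```python
from h import *
print(status.get_obs()['orientation']); wgrab('w4')
a=cv2.imread('pics/w4.png'); cv2.imwrite('pics/c4.png',cv2.resize(a[120:400,180:460],(600,600),interpolation=3))
```

```text
[ 1.00973358e-01  9.94888915e-01 -2.67890333e-04 -5.96176781e-04]
[0.63116175 0.07730492 0.33893418] 0.013293737788314205
```

View pics/c4.png

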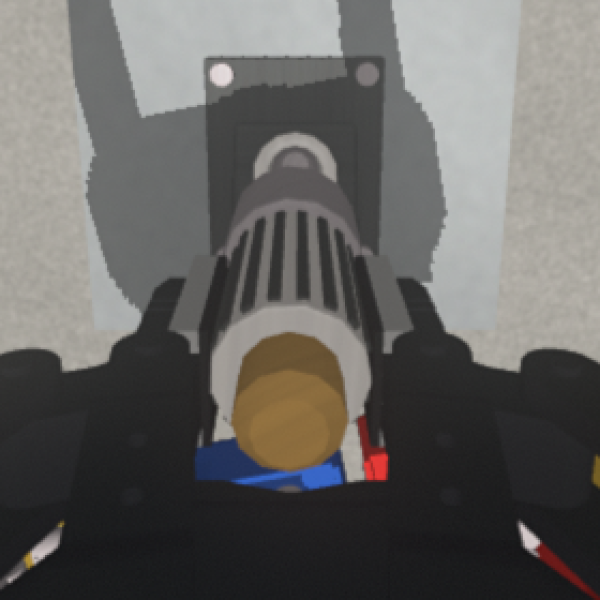

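send_rows --pt "-1 0 0.9 -20 0" --pt "-1 0 0.9 -35 0" --pt "-1 0 0.9 -45 0" --pt "-1 0 0.9 -50 0" --pt "-1 0 0.9 -53 0" --pt "-1 0 0.9 -56 0" --pt "-1 0 0.9 -56 0" --pt "-1 0 0.9 -56 0" --squeeze 20

```text
t: 11.2
position: [0.6315, 0.079, 0.284]
orientation: [0.101, 0.995, -0.0, 0.0]
ft_force: [0.2, 0.9, -2.9]
opening: 0.0277
grasp_force: 27.0
```

send_rows --pt "-1 -2 0.4 -1 0" --pt "-1 -4 0.8 -1.2 0" --pt "-1 -6 1.2 -1.4 0" --pt "-1 -8.7 1.8 -1.6 0" --pt "-1 -8.7 1.8 -1.6 0"

```text
t: 11.7
position: [0.6226, 0.0808, 0.2823]
orientation: [0.101, 0.995, -0.0, 0.0]
ft_force: [3.2, -1.1, -2.4]
opening: 0.0275
grasp_force: 26.2
```

send_rows --pt "-1 -3 0.6 -0.6 0" --pt "-1 -6 1.2 -1.2 0" --pt "-1 -9 1.8 -2 0" --pt "-1 -12 2.4 -3 0" --pt "-1 -15 3 -4.2 0" --pt "-1 -18 3.6 -5.4 0" --pt "-1 -18 3.6 -5.4 0"

```text
t: 12.4
position: [0.6045, 0.0843, 0.2767]
orientation: [0.101, 0.995, -0.0, 0.0]
ft_force: [4.2, -0.7, -3.3]
opening: 0.0274
grasp_force: 25.9
```

Run:
```python
from h import *
print(status.get_obs()['ft_force']);wgrab('w5');grab('scene','s5')
a=cv2.resize(cv2.imread('pics/w5.png')[120:380,190:450],(400,400),interpolation=3);b=cv2.resize(cv2.imread('pics/s5.png')[140:230,310:400],(400,400),interpolation=3)
cv2.imwrite('pics/c5.png',np.hstack([a,b]))
```

```text
[ 4.22392373 -0.72211514 -3.31027236]
[0.60453562 0.08434163 0.27673471] 0.010011749561900204
```

View pics/c5.png

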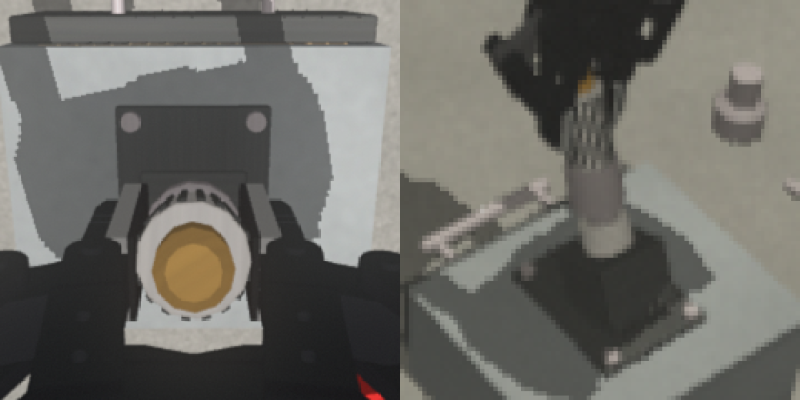

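send_rows --pt "-1 0.8 -0.2 -1.8 0" --pt "-1 1.6 -0.3 -3.6 0" --pt "-1 2.5 -0.5 -5.4 0" --pt "-1 3.3 -0.7 -7.2 0" --pt "-1 3.3 -0.7 -7.2 0"

```text
t: 13.0
position: [0.608, 0.0836, 0.2694]
orientation: [0.101, 0.995, -0.0, -0.0]
ft_force: [0.3, -0.8, 2.7]
opening: 0.0276
grasp_force: 26.5
```

send_rows --pt "-1 0 0 0 0" --pt "-1 0 0 0 0" --pt "-1 0.8 -0.2 -1.8 0" --pt "-1 1.7 -0.3 -3.6 0" --pt "-1 2.5 -0.5 -5.4 0" --pt "-1 2.5 -0.5 -5.4 0" --squeeze 60

```text
t: 13.6
position: [0.6105, 0.0831, 0.264]
orientation: [0.101, 0.995, -0.0, 0.0]
ft_force: [2.2, -0.4, 1.4]
opening: 0.0266
grasp_force: 59.3
```

send_rows --pt "-1 0.8 -0.2 -1.8 0" --pt "-1 1.7 -0.3 -3.6 0" --pt "-1 1.7 -0.3 -3.6 0"

```text
t: 13.9
position: [0.6122, 0.0828, 0.2606]
orientation: [0.101, 0.995, -0.0, 0.0]
ft_force: [-1.6, -0.9, 6.0]
opening: 0.0266
grasp_force: 59.3
```

send_rows --pt "-1 0.8 -0.2 -1.8 0" --pt "-1 1.7 -0.3 -3.6 0" --pt "-1 1.7 -0.3 -3.6 0"

```text
t: 14.2
position: [0.6131, 0.0828, 0.2598]
orientation: [0.101, 0.995, 0.0, 0.0]
ft_force: [-22.7, 0.9, 36.8]
opening: 0.0267
grasp_force: 63.0
```

send_rows --pt "-1 -0.7 0.1 1.5 0" --pt "-1 -0.7 0.1 1.5 0" --pt "-1 -0.7 0.1 1.5 0"

```text
t: 14.5
position: [0.6127, 0.0828, 0.2601]
orientation: [0.101, 0.995, 0.0, 0.0]
ft_force: [-11.9, -0.1, 22.3]
opening: 0.0266
grasp_force: 60.6
```

Run:
```python
from h import *
print(status.get_obs()['position'],status.get_obs()['ft_force'])
grab('scene','s6')
c=np.load('pics/s6.npz'); ex=np.array([.98,-.199,0]); ax=-.4226*ex+np.array([0,0,.9063]); o=np.array([.6426,.076,.138])
def pr(p): return cv2.projectPoints(np.array(p),c['rvec'],c['tvec'],c['camera_matrix'],None)[0].reshape(-1,2)
for s in (0,8,20,30,40,52,62): print(s,pr([o+s*1e-3*ax]).round(1),end=' ')
print()
R=cv2.Rodrigues(c['rvec'])[0]; cam=-R.T@c['tvec'].ravel()
v=cam-o; v-=ax*(v@ax); v/=np.linalg.norm(v)   # visible generatrix
ss=np.arange(-6,72,2)
uv=pr([o+s*1e-3*ax+.0165*v for s in ss]).astype(np.float32)
for f in('s5','s6'):
    g=cv2.cvtColor(cv2.imread(f'pics/{f}.png'),cv2.COLOR_BGR2GRAY)
    print(f,list(zip(ss.tolist(),cv2.remap(g,uv[:,0],uv[:,1],1).ravel().tolist())))
```

```text
[0.61270205 0.08278587 0.26005198] [-11.90375171  -0.10350205  22.25639063]
0 [[356.5 195.5]] 8 [[356. 193.]] 20 [[355.1 189.2]] 30 [[354.4 186. ]] 40 [[353.7 182.8]] 52 [[352.9 178.9]] 62 [[352.1 175.6]] 
s5 [(-6, 53), (-4, 51), (-2, 49), (0, 48), (2, 70), (4, 111), (6, 125), (8, 132), (10, 132), (12, 132), (14, 132), (16, 131), (18, 131), (20, 131), (22, 130), (24, 123), (26, 110), (28, 102), (30, 98), (32, 98), (34, 98), (36, 98), (38, 98), (40, 98), (42, 98), (44, 98), (46, 98), (48, 99), (50, 99), (52, 100), (54, 100), (56, 99), (58, 99), (60, 100), (62, 103), (64, 103), (66, 106), (68, 111), (70, 113)]
s6 [(-6, 52), (-4, 50), (-2, 48), (0, 49), (2, 71), (4, 109), (6, 124), (8, 129), (10, 123), (12, 113), (14, 104), (16, 99), (18, 98), (20, 98), (22, 99), (24, 99), (26, 98), (28, 99), (30, 99), (32, 99), (34, 99), (36, 99), (38, 99), (40, 99), (42, 100), (44, 106), (46, 103), (48, 97), (50, 92), (52, 91), (54, 95), (56, 106), (58, 112), (60, 102), (62, 94), (64, 90), (66, 89), (68, 88), (70, 91)]
```

send_rows --pt "-1 0 0 0 0" --pt "-1 0 0 0 0" --pt "-1 0 0 0 0" --pt "-1 0 0 0 0" --pt "-1 0 0 0 0"

```text
t: 15.05
position: [0.6127, 0.0828, 0.26]
orientation: [0.101, 0.995, 0.0, 0.0]
ft_force: [-12.4, -0.2, 21.8]
opening: 0.0268
grasp_force: 60.6
```

```bash
python3 -c "
from cell import status,robot
o=status.get_obs();print(o['ft_force'],o['grasp_force']);print(robot.sign_off())"
```

```text
[-12.42804396  -0.1844374   21.77735355] 60.569713711738586
the job is handed in; nothing more can be done
None
```

I handed the job in at about 15 s: the drawer is pushed home, and the coupler is gripped at 60 N and pressed square on the nipple with about 27 N. The camera profile and forces show the sleeve down at its stop. No verdict came back from `sign_off()`.

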